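# Hold the sprung steel clip open astride the recipe card

### The arm

A 7-joint arm with a two-finger parallel gripper is mounted at the origin on the work surface. World frame = base frame: x ahead of the robot, y to its left, z up, the work surface at z = 0. Lengths are in m, angles in rad, forces in N, time in s.
With the tool pointing down it reaches from about 0.4 to 0.85 m from the base axis. Payload 6.9 kg.
Tool frame: the origin (TCP) lies on the centre line of the jaws, within the pads' length; the fingertips stand ahead of it and the grasp point (between the pads) lies 2 mm behind it (arm.tcp_to_tips is the x of the fingertips in the tool frame, in m); x points along the fingers, y is the direction in which the jaws open and shut, and the axes are right-handed (so a half turn about x gives the same grasp; the last joint's range is limited). The gripper opens to 85 mm and grips with 20 to 120 N. Pads are 22 mm wide; open, the fingers measure 114 mm over their backs; the gripper's body (76 mm by 85 mm) begins 54 mm behind the grasp point. The pads swing forward as they close: fully open they stand 13 mm farther back than shut.
Start: joints at [-1.153, 0.507, -0.238, 1.5, 0.126, 1.149, -0.155], TCP at [0.192, 0.595, 0.222] pointing down, gripper open.
Joint ranges: [-3.08, 3.08], [-0.24, 2.05], [-1.43, 1.35], [0, 2.5], [-1.52, 4.66], [0.17, 1.96], [-2.89, 2.89]. Speed limits (rad/s): [2.39, 2.39, 3.14, 3.14, 3.14, 3.14, 3.14].

### API

Orientations are given as a rotation vector (axis times angle).
In Python, from plant import arm gives the robot as it stands.
- The arm moves only by the shell command python3 -m crank 'ROWS' [OPENING] [FORCE]. ROWS is JSON, a list that holds one entry, the list of rows, each a list of 4 numbers: the shift along the tool's x, y, z in units of 50 mm (1.0 is 50 mm), then the turn about the tool's x in rad. A call has 1 to 20 rows; each row shifts and turns the commanded pose from where the row before left it, along the tool's axes as they then stand; what a row does not reach is not made up. A row lasts 1/8 s, in which the tool goes at most 62.5 mm and 10.7 degrees, less where a joint would pass 70% of its speed; a pose out of reach is approached as far as the arm can. A call is refused whole if a number of a shift passes 1 or a number of a turn 0.188, either way. A call with a gripper value outside its range is refused whole. OPENING is the finger opening in mm, from 0 to 85.4, set as the call begins (- or left out, the last holds). The fingers move at their own pace and stop on an object; FORCE is the grip in N (left out, the last holds). Time passes only in rows, so rows that do not move let the fingers close. It gives the time, the measured TCP pose, the force and the opening at its end, in the units of the state.
- arm.state(): the state, without advancing time (a new reading comes with each control period).
- arm.camera(name): name is "scene" or "top" or "wrist"; returns the picture (480x640x3 uint8, red, green, blue); there is no depth.
- arm.camera_params(name): a dict with "K" (3x3 intrinsics, pixels), "view" (4x4, takes a point from world to camera coordinates). Camera axes: x right, y down, z forward; pixel columns grow to the right and rows downward; lengths in m; the calibration is good to about 2 mm. A picture is of the moment at which its call begins: read the wrist's pose just before it. camera_params takes no time and is no camera call; for the wrist camera it gives the pose at the moment of the call.
- arm.close_job(): hands the job in, once; it reports no verdict.
The state is a dict: "clock": time; "q": joint angles; "joint_velocities": joint speeds; "joint_efforts": joint torques, N m; "ee_pos": TCP position; "tcp_rot": TCP orientation; "force": force on the tool from outside, world axes, zero at the start; "torque": the same for the moment, N m; "finger_gap": finger opening in m.
Only numpy, scipy, OpenCV 4.12 (cv2) and the standard library are available. Lean on these libraries where they do the work, as an engineer would, in place of code of your own. Each camera call takes 0.05 s, during which the arm holds its last target.

### The job

Pinch the finger plates of the steel spring clip that is parked on the front rim of the upper white tray, so that its jaws spread clear of the rim, then lift it off and bring it down, held wide open, over the top edge of the recipe card in the black holder: about the middle of the edge, square to the card, one jaw on either side and reaching a centimetre or two below the edge, with no part of the clip touching card or holder. Finish while still holding it gaping there, so that I can slip a shopping list in beside the card; do not put the clip down, let it shut or let go of it. Do not shift or tip the card holder, and leave the other things on the shelf where they are.

Things in the scene. Friction and masses are not known exactly. Their poses are not given: they have to be found in the camera images.
- clip: Steel spring clip, about 56 g, 84 mm tall, 40 mm wide: two mirror-image sheet levers on a pivot with a coil spring. Parked upright, jaws down over the tray rim, finger plates up. Origin: middle of the pivot, 22 mm above the rim when parked. z: from jaws to finger plates; y: along the pivot (along the rim); x: the way the jaws part (robot side to tray side). The frame stays midway between the levers.
- clip_grip (a point): Point midway between the finger plates, 30 mm above the pivot (clip +z). Plates: 24 mm wide (y), 3 mm thick, reaching 44 mm above the pivot, splayed in a V: 37 mm over their outer faces here, 46 mm at the top. Pinched along x to 19 mm they are near parallel and the jaws fully open, on a stop. Needs 7 N here to start, 11 N to hold open; 20 to 60 N is fine. Released, it snaps shut.
- clip_a (a joint): Opening angle (rad) of the clip's lever a from its parked place, 0 = clamped on the 3 mm rim, 0.28 = fully open (stop), -0.035 = shut on nothing. Lever b always opens by the same angle. Spring torque on each lever: 0.46 N m/rad x (angle + 0.43).
- tip_a (a point): Middle of the inner edge of jaw a's tip (the jaw on the clip's -x side). 40 mm below the pivot when parked. The two tips stand 3 mm apart when parked and about 25 mm apart fully open.
- tip_b (a point): The same point on jaw b (the clip's +x side).
- clip_mouth (a point): Midway between the two jaw tips: 40 mm below the pivot (clip -z). Jaws: flat plates 40 mm wide (y), 3 mm thick, from 6 to 40 mm below the pivot. Clear depth inside them: 35 mm from the tips up to the coil spring (5 mm radius about the pivot).
- tiers: Two white plastic stacking trays on corner posts, one fixed piece, 180 (x) by 260 (y) by 150 mm high. Origin under its centre on the work surface, front (-x) to the robot. Tray walls 3 mm thick, 35 mm high; upper tray: floor 118 mm, rim 150 mm above the work surface. The clip sits somewhere along the upper front rim, jaws 18 mm down over it.
- lip_mid (a point): Middle of the top of the upper tray's front rim, 150 mm high; y runs along the rim.
- holder: Black ceramic card holder, 70 (x) by 124 (y) by 35 mm high, loose, about 0.65 kg, with a stiff white recipe card standing in its slot (one piece with it); a push of 2 N at the top of the card can tip it. Origin under its centre on the work surface. Card: 2.5 mm thick (x), 100 mm wide (y), top edge 125 mm above the work surface.
- card_top (a point): Middle of the card's top edge. x is square to the card's faces, y runs along the edge, z is up.
- pump: Lime plastic balloon pump lying along the back of the upper tray, 190 mm long, 42 mm high. A bystander. Origin under the middle of the barrel.
- tin: Aluminium tin with a flip-top lid, 62 x 97 x 52 mm, standing in the lower tray. A bystander. Origin under its centre.
- votive: Frosted glass votive, 60 mm across, 66 mm high, on the work surface. A bystander. Origin under its centre.
- mug: White ceramic mug, 78 mm across without its handle, 85 mm high, on the work surface. A bystander. Origin under its centre.
- shaker: Glass salt shaker with a steel cap, 46 mm across, 73 mm high, on the work surface. A bystander. Origin under its centre.
- peg: Small wooden clothes peg lying flat on the work surface, 72 x 14 x 10 mm. A bystander, not the clip meant. Origin under its centre.

How it is judged:
By the outcome, as a careful person would: the job done as asked, in the order asked, and still so for the second after the job is handed in, while the arm keeps its last pose, push and grip.
It also fails if it takes over 38 s, if anything falls off the work surface, if the arm or the gripper's body presses on something with over 40 N, if the wrist force passes 120 N, or if a joint passes its speed limit or range.

## Working session

There is one attempt and no reset: what is moved stays moved. The work goes in short steps, Python scripts to look and compute and a shell command to move; the robot and the scene stay as the last step left them, time stands still between calls to the robot, and variables do not carry over. Pictures are saved under pics/ and viewed, and the job is handed in when it is done.

```bash
mkdir -p pics; ls; python3 - <<'E'
from plant import arm
import cv2
print(arm.state()); print(arm.tcp_to_tips)
for n in("scene","top","wrist"):
    p=arm.camera_params(n); print(n,p)
    cv2.imwrite(f"pics/a_{n}.png",arm.camera(n)[:,:,::-1])
E
```

```text
pics
{'clock': 0.0, 'q': array([-1.15249439,  0.5083778 , -0.23749905,  1.5011562 ,  0.12570791,
        1.14890985, -0.15481762]), 'joint_velocities': array([-0.00196241, -0.0008451 ,  0.00073834,  0.00093039,  0.00095201,
       -0.00123081,  0.00196445]), 'joint_efforts': array([-6.64461404e-04, -6.20613384e+01, -2.18713425e+00, -2.49678594e+01,
        1.26358421e-02,  1.12940880e-02, -8.59265811e-06]), 'ee_pos': array([0.19225516, 0.59413195, 0.22099593]), 'tcp_rot': array([ 0.24405901,  1.55705529, -0.24696932]), 'force': array([-0.29028472, -0.89378605, -0.47546745]), 'torque': array([ 0.00038986,  0.05236707, -0.02009348]), 'finger_gap': 0.08535616907715098}
0.017
scene {'K': array([[560.32397304,   0.        , 317.89052316],
       [  0.        , 560.32397304, 237.17232094],
       [  0.        ,   0.        ,   1.        ]]), 'view': array([[ 0.7034974 ,  0.71030357, -0.02366965, -0.37627446],
       [ 0.4243366 , -0.44652116, -0.7877546 , -0.16409785],
       [-0.5701139 ,  0.54413941, -0.61553428,  1.35644472],
       [ 0.        ,  0.        ,  0.        ,  1.        ]])
[... 333 characters left out ...]
26667e-01],
       [ 2.32126867e-01,  7.88366991e-03, -9.72653569e-01,
         8.67082862e-01],
       [ 0.00000000e+00,  0.00000000e+00,  0.00000000e+00,
         1.00000000e+00]])}
wrist {'K': array([[360.42077756,   0.        , 322.5528604 ],
       [  0.        , 360.42077756, 237.67364124],
       [  0.        ,   0.        ,   1.        ]]), 'view': array([[ 3.07508664e-01,  9.51544992e-01, -7.41259173e-04,
        -6.24938058e-01],
       [ 9.09170393e-01, -2.93584499e-01,  2.95325818e-01,
        -3.81481954e-02],
       [ 2.80798181e-01, -9.14891787e-02, -9.55396311e-01,
         3.79554297e-01],
       [ 0.00000000e+00,  0.00000000e+00,  0.00000000e+00,
         1.00000000e+00]])}
```

View pics/a_scene.png

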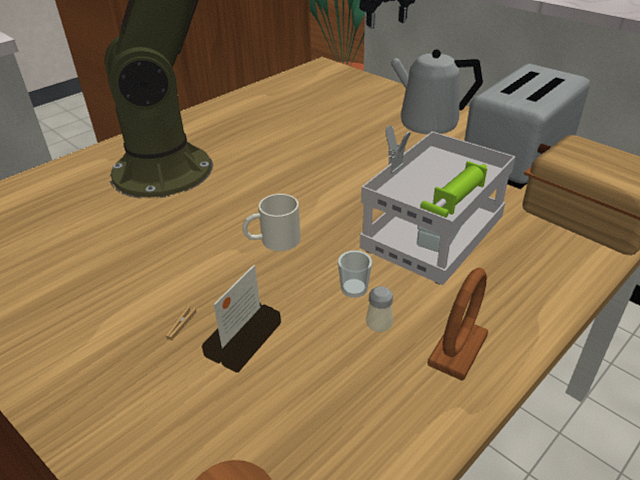

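View pics/a_top.png

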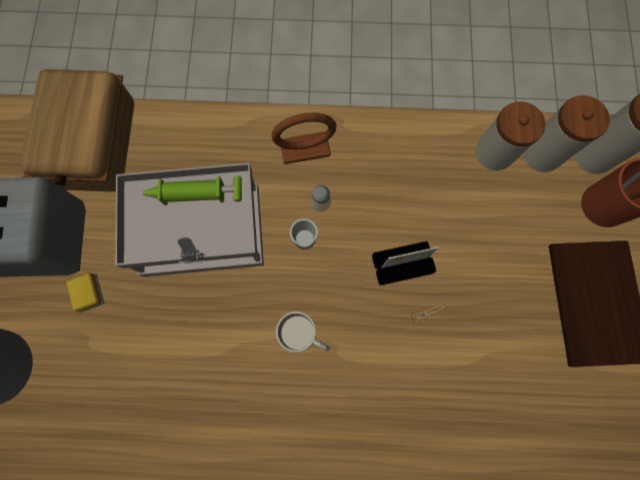

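View pics/a_wrist.png

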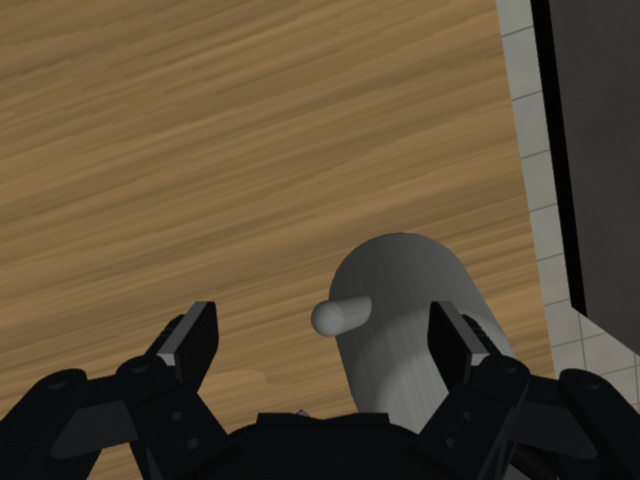

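The scene view shows the clip on the tray's front rim at about (397,148) and the card at about (238,305). The top view shows the clip at about (190,250) and the card's top edge from about (384,265) to (438,248). I'll zoom in on both.

```bash
python3 - <<'E'
import cv2,numpy as np
a=cv2.imread("pics/a_top.png"); b=cv2.imread("pics/a_scene.png")
def crop(im,x,y,w,h,s,name):
    c=cv2.resize(im[y:y+h,x:x+w],None,fx=s,fy=s,interpolation=cv2.INTER_CUBIC)
    for i in range(0,w,10): cv2.putText(c,str(x+i),(i*s,10),0,.35,(0,255,255)) if i%20==0 else None; cv2.line(c,(i*s,12),(i*s,18),(0,255,255))
    for i in range(0,h,10): cv2.putText(c,str(y+i),(0,i*s+4),0,.35,(0,255,255)) if i%20==0 else None
    cv2.imwrite(name,c)
crop(a,105,150,170,130,4,"pics/b1.png")
crop(a,365,230,80,60,9,"pics/b2.png")
crop(b,350,110,170,140,4,"pics/b3.png")
crop(b,195,260,95,75,8,"pics/b4.png")
E
```

```text
(no output)
```

View pics/b1.png

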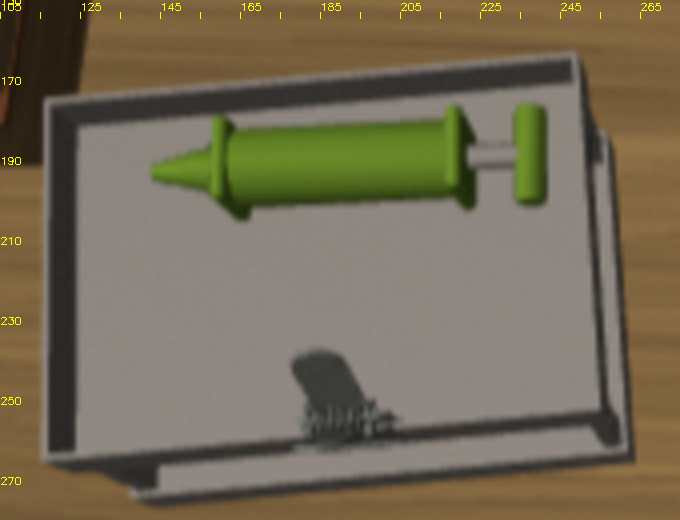

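View pics/b2.png

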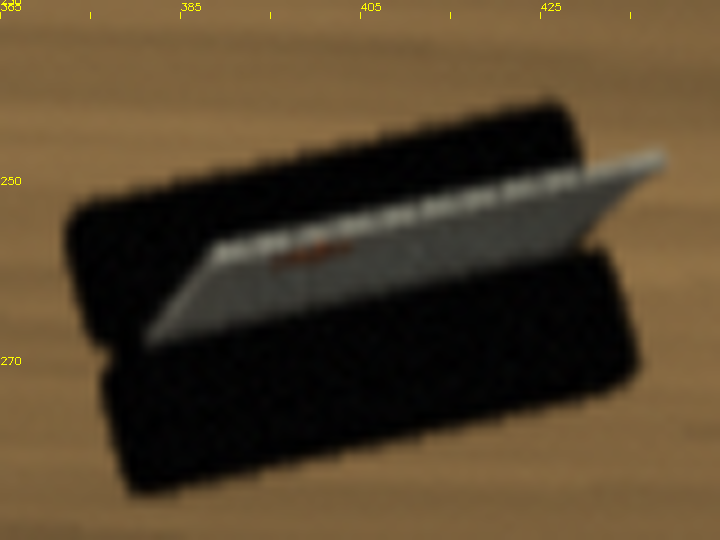

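View pics/b3.png

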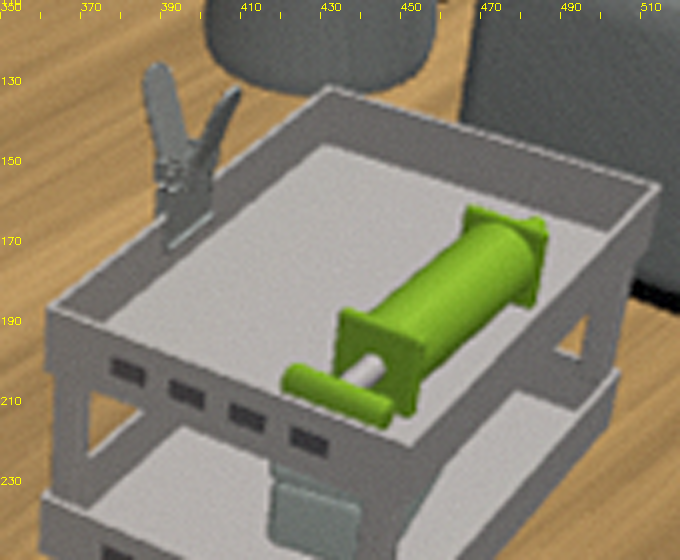

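View pics/b4.png

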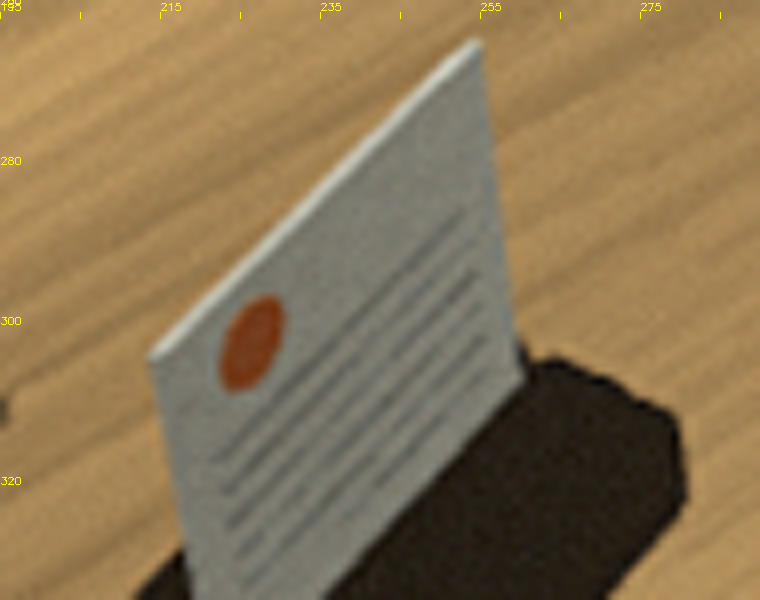

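```bash
cat > h.py <<'E'
import numpy as np,cv2
from plant import arm
from scipy.spatial.transform import Rotation as R
def onplane(cam,uv,z,P=None):
    P=P or arm.camera_params(cam);K=P["K"];V=P["view"];uv=np.atleast_2d(uv).astype(float)
    d=np.linalg.solve(K,np.c_[uv,np.ones(len(uv))].T).T@V[:3,:3]
    c=-V[:3,:3].T@V[:3,3]
    return c+d*((z-c[2])/d[:,2])[:,None]
def tri(obs):
    A=[];
    for cam,uv in obs:
        P=cam if isinstance(cam,dict) else arm.camera_params(cam)
        M=P["K"]@P["view"][:3]; A+=[uv[0]*M[2]-M[0],uv[1]*M[2]-M[1]]
    x=np.linalg.svd(np.array(A))[2][-1]; return x[:3]/x[3]
def proj(cam,p,P=None):
    P=P or arm.camera_params(cam);p=np.atleast_2d(p);c=p@P["view"][:3,:3].T+P["view"][:3,3]
    q=c@P["K"].T; return q[:,:2]/q[:,2:]
E
python3 - <<'E'
from h import *
np.set_printoptions(precision=4,suppress=True)
s=onplane("scene",[(361.8,186.3),(432.5,131.8),(515,156.3),(452,221)],.15);print("tray scene\n",s,np.linalg.norm(np.diff(s,axis=0),axis=1))
t=onplane("top",[(116,265),(116,174.5),(249,164),(257,259.5)],.15);print("tray top\n",t,np.linalg.norm(np.diff(t,axis=0),axis=1))
c=onplane("scene",[(214,304.5),(254.5,265)],.125);print("card scene",c,np.linalg.norm(c[1]-c[0]),c.mean(0))
c=onplane("top",[(389,257.8),(438.5,247)],.125);print("card top",c,np.linalg.norm(c[1]-c[0]),c.mean(0))
# clip plate tops scene z=.15+.022+.044
print("clip plate tops",onplane("scene",[(389.5,126.5),(409,132)],.214), onplane("scene",[(392.5,172),(403,163.5)],.132))
print(onplane("top",[(185,255),(196,252),(190,258)],.19))
E
```

```text
tray scene
 [[0.5533 0.0973 0.15  ]
 [0.5218 0.3514 0.15  ]
 [0.6962 0.3759 0.15  ]
 [0.7294 0.1201 0.15  ]] [0.256  0.1762 0.258 ]
tray top
 [[0.5193 0.3545 0.15  ]
 [0.6975 0.3795 0.15  ]
 [0.7291 0.1221 0.15  ]
 [0.5395 0.0934 0.15  ]] [0.18   0.2594 0.1918]
card scene [[ 0.5815 -0.2534  0.125 ]
 [ 0.5564 -0.1568  0.125 ]] 0.09982399497634065 [ 0.5689 -0.2051  0.125 ]
card top [[ 0.557  -0.1563  0.125 ]
 [ 0.5819 -0.2519  0.125 ]] 0.09878902627964238 [ 0.5694 -0.2041  0.125 ]
clip plate tops [[0.5195 0.2099 0.214 ]
 [0.5595 0.2171 0.214 ]] [[0.5443 0.196  0.132 ]
 [0.5391 0.2345 0.132 ]]
[[0.5353 0.2162 0.19  ]
 [0.5414 0.1972 0.19  ]
 [0.5302 0.2068 0.19  ]]
```

```bash
python3 - <<'E'
from h import *
np.set_printoptions(precision=4,suppress=True)
s=arm.state(); Rm=R.from_rotvec(s["tcp_rot"]).as_matrix();print(Rm)
print("kettle base/knob",onplane("scene",[(430,130),(436,54)],0),onplane("scene",[(436,54)],.2),onplane("top",[(0,365)],.1))
def yawneeded(yaw):
    v=np.array([np.cos(yaw),np.sin(yaw),0]) # jaw axis
    l=Rm.T@v; a=np.arctan2(l[2],l[1]); return a,(a+np.pi)
print(np.array(yawneeded(np.radians(7.3))),np.array(yawneeded(np.radians(14.6))))
d=np.array([.5385,.2145,.37])-s["ee_pos"];print(Rm.T@d/.05)
E
```

```text
[[-0.0004  0.3077  0.9515]
 [-0.0013  0.9515 -0.3077]
 [-1.     -0.0014  0.    ]]
kettle base/knob [[0.3502 0.6009 0.    ]
 [0.0317 1.0679 0.    ]] [[0.3406 0.6052 0.2   ]] [[0.3303 0.5675 0.1   ]]
[1.1306 4.2722] [1.0032 4.1448]
[-2.9684 -5.1002  8.9262]
```

```bash
python3 -m crank '[[[-0.6,0,0,0],[-0.6,0,0,0],[-0.6,0,0,0],[-0.6,0,0,0],[-0.6,0,0,0],[0,-0.34,0.595,0],[0,-0.34,0.595,0],[0,-0.34,0.595,0],[0,-0.34,0.595,0],[0,-0.34,0.595,0],[0,-0.34,0.595,0],[0,-0.34,0.595,0],[0,-0.34,0.595,0],[0,-0.34,0.595,0],[0,-0.34,0.595,0],[0,-0.34,0.595,0],[0,-0.34,0.595,0],[0,-0.34,0.595,0],[0,-0.34,0.595,0],[0,-0.34,0.595,0]]]' 75 30; python3 -m crank '[[[0,0,0,0.18],[0,0,0,0.18],[0,0,0,0.18],[0,0,0,0.18],[0,0,0,0.18],[0,0,0,0.18],[0,0,0,0.05],[0,0,0,0]]]'; python3 - <<'E'
from h import *
np.set_printoptions(precision=4,suppress=True)
import json
s=arm.state();P=arm.camera_params("wrist");print(s["clock"],s["ee_pos"],s["q"]);print(R.from_rotvec(s["tcp_rot"]).as_matrix())
cv2.imwrite("pics/c_w.png",arm.camera("wrist")[:,:,::-1]);print(P["view"].tolist())
np.savez("cw.npz",**P)
print(proj("wrist",[[.5385,.2145,.202],[.5385,.2145,.172],[.5533,.0973,.15],[.5218,.3514,.15]],P))
E
```

```text
clock: 2.65
ee_pos: [0.539, 0.2138, 0.3716]
tcp_rot: [0.245, 1.557, -0.246]
force: [-0.0, 0.6, 0.2]
finger_gap: 0.075
clock: 3.65
ee_pos: [0.5383, 0.2148, 0.3716]
tcp_rot: [1.113, 1.268, -1.114]
force: [-0.5, -0.2, 0.2]
finger_gap: 0.0749
3.65 [0.5383 0.2148 0.3716] [-0.5259  0.3573  0.1628  1.3394 -0.057   1.45   -0.2377]
[[-0.0006  0.9917  0.1283]
 [-0.0003  0.1283 -0.9917]
 [-1.     -0.0006  0.0002]]
[[0.9917039987916457, 0.1285422821056205, 0.00024595068662648846, -0.5612820544778846], [0.12277022335090092, -0.9477360232034908, 0.29448922319976967, 0.05574763196678625], [0.03808741313125736, -0.2920159448275263, -0.9556547686939347, 0.5652202916485835], [0.0, 0.0, 0.0, 1.0]]
[[322.9597 213.7114]
 [322.9198 206.7499]
 [322.5284 303.4355]
 [324.0362  58.0094]]
```

View pics/c_w.png

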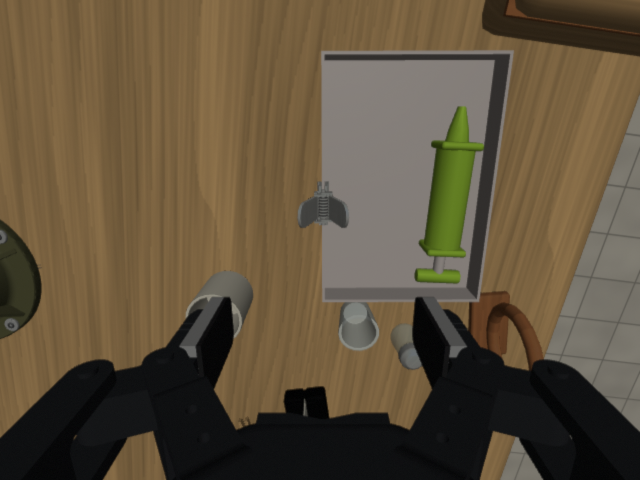

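```bash
python3 - <<'E'
from h import *
im=cv2.imread("pics/c_w.png");P=dict(np.load("cw.npz"))
yw=np.radians(7.3);cx=np.array([np.cos(yw),np.sin(yw),0]);cy=np.array([-np.sin(yw),np.cos(yw),0]);o=np.array([.5385,.2145,.172])
pts=[o+cx*sx*.023+cy*sy*.012+[0,0,.044] for sx in(-1,1) for sy in(-1,1)]+[o+cy*sy*.02+[0,0,-.006] for sy in (-1,1)]
uv=proj(0,pts,P);print(uv)
x,y,s=280,160,8;c=cv2.resize(im[y:y+80,x:x+90],None,fx=s,fy=s,interpolation=cv2.INTER_CUBIC)
for u in uv: cv2.drawMarker(c,tuple(int(round(v)) for v in (u-[x,y]+.5)*s),(0,0,255),1,12)
cv2.imwrite("pics/c2.png",c)
E
```

```text
[[297.0661199  230.48802465]
 [296.53199753 203.92559232]
 [348.84327808 230.55868832]
 [349.4777957  204.0004799 ]
 [322.877812   224.60184718]
 [322.94839162 185.74836177]]
```

View pics/c2.png

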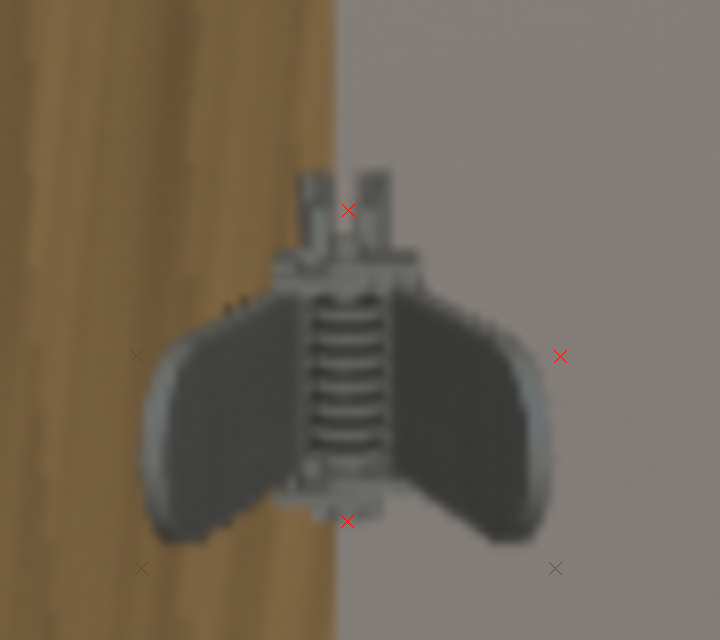

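The wrist view shows the clip symmetric about column 323.5. It lies 1–2 mm further along +y than I measured, and the rim is aligned with the tool. I'll descend straight down.

```bash
python3 -m crank '[[[0.49,0,-0.02,0],[0.49,0,0,0],[0.49,0,0,0],[0.49,0,0,0],[0.49,0,0,0],[0.49,0,0,0],[0.49,0,0,0],[0,0,0,0],[0,0,0,0]]]'; python3 - <<'E'
from h import *
cv2.imwrite("pics/d_w.png",arm.camera("wrist")[:,:,::-1])
s=arm.camera("scene");cv2.imwrite("pics/d_s.png",cv2.resize(s[90:230,330:500],None,fx=4,fy=4)[:,:,::-1])
E
```

```text
clock: 4.82
ee_pos: [0.5388, 0.2158, 0.2013]
tcp_rot: [1.115, 1.267, -1.113]
force: [0.4, 0.9, 0.6]
finger_gap: 0.075
```

View pics/d_w.png

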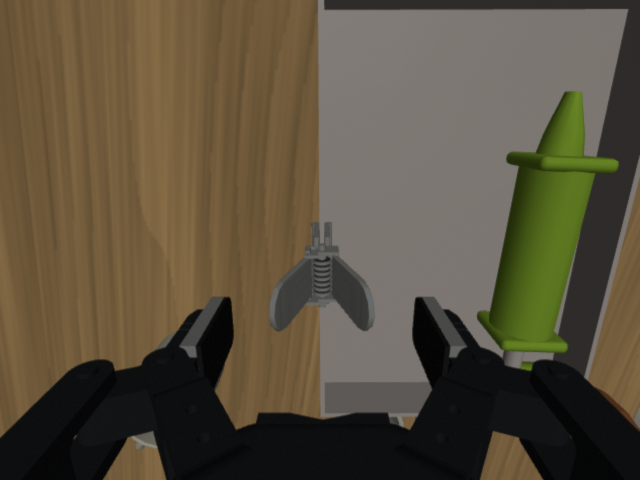

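View pics/d_s.png

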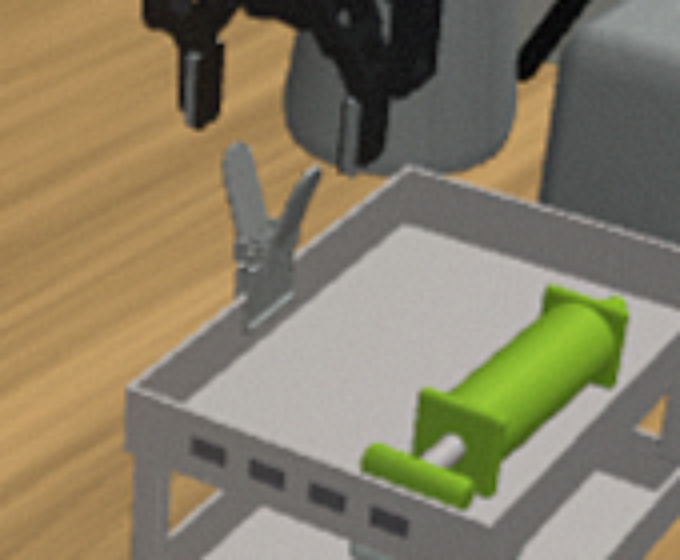

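```bash
python3 - <<'E'
from h import *
np.set_printoptions(precision=1,suppress=True)
s=arm.state();Rm=R.from_rotvec(s["tcp_rot"]).as_matrix();p=s["ee_pos"];print(p)
f=lambda x,y,z=0:p+Rm@np.array([x,y,z])
yw=np.radians(7.3);cx=np.array([np.cos(yw),np.sin(yw),0]);cy=np.array([-np.sin(yw),np.cos(yw),0]);o=np.array([.5385,.2160,.172])
for cam in("wrist","scene"):
    print(cam,"tips+17",proj(cam,[f(.017,.0375),f(.017,-.0375),f(.007,.0375),f(.007,-.0375),f(.0,.0)]).tolist())
    print(" plates top corners",proj(cam,[o+cx*sx*.023+cy*sy*.012+[0,0,.044] for sx in(-1,1) for sy in(-1,1)]).tolist())
    print(" jaw low",proj(cam,[o+cx*.003+cy*sy*.02+[0,0,-.04] for sy in (-1,1)]).tolist())
P=arm.camera_params("wrist");V=P["view"];print("cam pos in tool",Rm.T@(-V[:3,:3].T@V[:3,3]-p)*1000)
E
```

```text
[0.5 0.2 0.2]
wrist tips+17 [[396.35550865442474, 282.0626600716608], [249.5670226625502, 282.0875572891186], [400.4130764575178, 290.56515895505333], [245.58948446135466, 290.59477208743385], [323.04844559057653, 297.10944191506906]]
 plates top corners [[269.40570516981154, 336.5806914588944], [266.9748392177071, 286.27017006128335], [374.5974876923142, 336.5114535021657], [377.09132756926806, 286.24317744052513]]
 jaw low [[326.3433271229761, 276.9961054033151], [326.602334762895, 218.71121853807028]]
scene tips+17 [[416.212457370944, 148.54522639731425], [381.8713640117568, 137.42158828033996], [416.66145450417633, 143.7201092037339], [382.1064518049453, 132.70108100892705], [399.31556083113685, 134.73828121551418]]
 plates top corners [[385.55815381103895, 126.73083765916053], [392.47157711347, 121.9259285591459], [407.0866397104812, 133.49226215837228], [413.84622041971704, 128.48438533091002]]
 jaw low [[392.59471176187094, 171.83754854644712], [403.5007487262946, 163.14117579646845]]
cam pos in tool [-152.3   -0.4  -75.9]
```

The fingertips look much farther back (about −18 mm in tool x) than the nominal +17. I'll part-close to 56 mm, still wider than the plates, and measure how the tips stand.

```bash
python3 -m crank '[[[0,0,0,0],[0,0,0,0],[0,0,0,0],[0,0,0,0]]]' 56; python3 - <<'E'
from h import *
w=arm.camera("wrist");cv2.imwrite("pics/e_w.png",cv2.resize(w[240:400,200:440],None,fx=3,fy=3)[:,:,::-1])
s=arm.camera("scene");cv2.imwrite("pics/e_s.png",cv2.resize(s[80:180,360:450],None,fx=6,fy=6,interpolation=cv2.INTER_CUBIC)[:,:,::-1])
E
```

```text
clock: 5.42
ee_pos: [0.5384, 0.2157, 0.2004]
tcp_rot: [1.114, 1.267, -1.114]
force: [-0.0, -0.2, -0.5]
finger_gap: 0.0562
```

View pics/e_w.png

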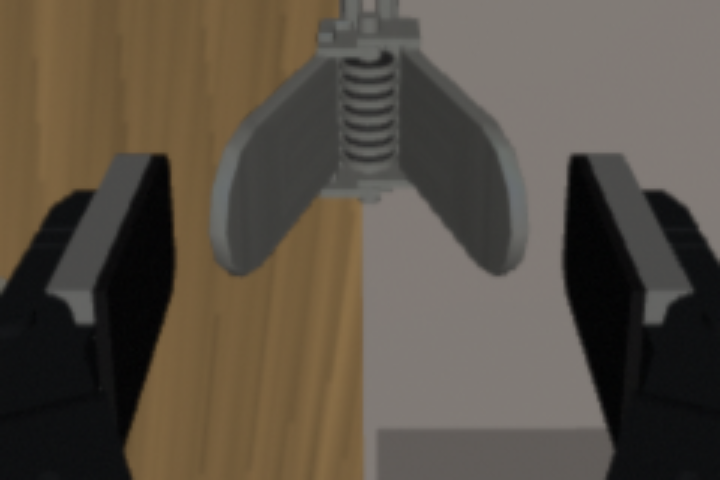

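View pics/e_s.png

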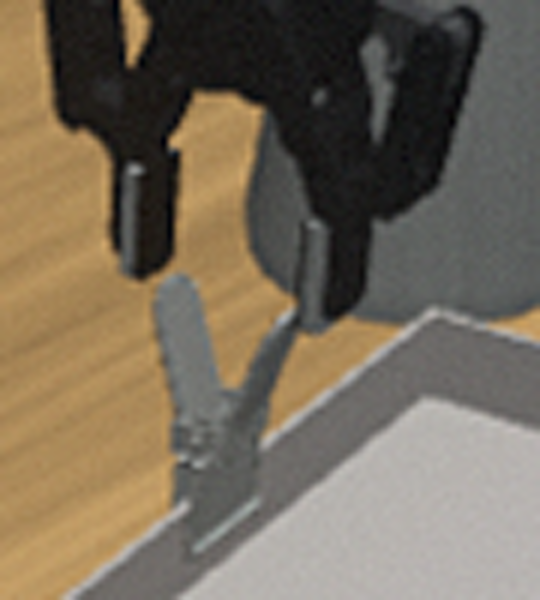

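```bash
python3 - <<'E'
from h import *
np.set_printoptions(precision=1,suppress=True)
s=arm.state();Rm=R.from_rotvec(s["tcp_rot"]).as_matrix();p=s["ee_pos"]
f=lambda x,y,z=0:p+Rm@np.array([x,y,z])
for x in(-.02,-.015,-.01,-.005,0,.005,.017):
    print(x*1e3,[proj("scene",[f(x,sy*.028,sz*.011) for sz in(-1,1)]).tolist() for sy in(-1,1)],"W",[proj("wrist",[f(x,sy*.028,sz*.011) for sz in(-1,1)]).round(0).tolist() for sy in(-1,1)])
E
```

```text
-20.0 [[[389.8644143822354, 119.32978081536747], [383.5010708824001, 123.70051418333131]], [[415.9727910857334, 127.28433464779941], [409.7826740870446, 131.88124131794203]]] W [[[254.0, 295.0], [257.0, 342.0]], [[393.0, 295.0], [390.0, 342.0]]]
-15.0 [[[389.7170907995539, 121.76559615362189], [383.37064552595757, 126.15492819609736]], [[415.74325720589854, 129.76217805452333], [409.5688827099513, 134.3780649533048]]] W [[[256.0, 289.0], [259.0, 336.0]], [[390.0, 289.0], [387.0, 336.0]]]
-10.0 [[[389.5706243061869, 124.18724056784212], [383.24098873763796, 128.5948788834626]], [[415.5150946919603, 132.22521741599226], [409.356385571355, 136.85977345486967]]] W [[[258.0, 284.0], [261.0, 330.0]], [[388.0, 284.0], [386.0, 329.0]]]
-5.0 [[[389.4250074443526, 126.59483736333462], [383.1120937438929, 131.0204937136794]], [[415.2882912905434, 134.67358500873314], [409.1451709542372, 139.32650366318805]]] W [[[260.0, 280.0], [262.0, 324.0]], [[386.0, 280.0], [384.0, 324.0]]]
0.0 [[[389.280232842542, 128.98850841898968], [382.9839538505362, 133.43189866151604]], [[415.06283489382065, 137.1074115380697], [408.9352272825885, 141.77839077198516]]] W [[[262.0, 275.0], [264.0, 318.0]], [[384.0, 275.0], [382.0, 318.0]]]
5.0 [[[389.13629321427493, 131.36837420784803], [382.8565624415855, 135.82921823006546]], [[414.83871353735765, 139.5268261613824], [408.7265431192954, 144.21556835285946]]] W [[[263.0, 271.0], [266.0, 313.0]], [[383.0, 271.0], [380.0, 313.0]]]
17.0 [[[388.79420187050215, 137.0244363744003], [382.5538379064727, 141.52605020549436]], [[414.30619878752265, 145.275381288895], [408.2307725824576, 150.00556611106023]]] W [[[267.0, 262.0], [269.0, 302.0]], [[379.0, 262.0], [377.0, 302.0]]]
```

Both cameras agree: at 56 mm the pad tips are about 16 mm behind the reported TCP, at z ≈ 0.216, level with the plate tops. So I need to go about 20 mm lower, and I'll trust the pictures over the nominal offset.

```bash
python3 -m crank '[[[0.2,0,0,0],[0.2,0,0,0],[0,0,0,0],[0,0,0,0]]]'; python3 - <<'E'
from h import *
w=arm.camera("wrist");cv2.imwrite("pics/f_w.png",cv2.resize(w[240:400,200:440],None,fx=3,fy=3)[:,:,::-1])
s=arm.camera("scene");cv2.imwrite("pics/f_s.png",cv2.resize(s[80:180,360:450],None,fx=6,fy=6,interpolation=cv2.INTER_CUBIC)[:,:,::-1])
E
```

```text
clock: 6.02
ee_pos: [0.5384, 0.2157, 0.1803]
tcp_rot: [1.114, 1.267, -1.115]
force: [-0.2, -0.7, 0.0]
finger_gap: 0.0559
```

View pics/f_w.png

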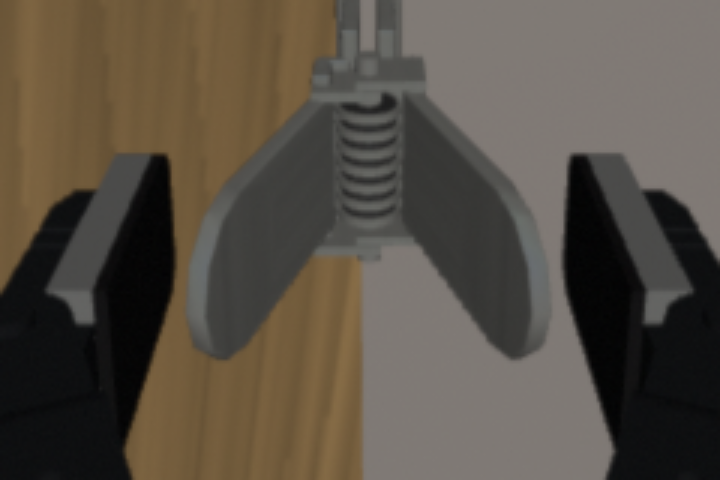

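View pics/f_s.png

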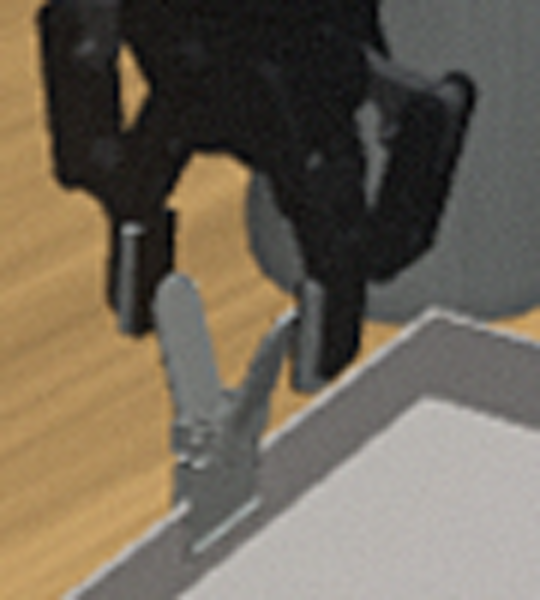

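Now the tips overlap the plates by about 20 mm, evenly on both sides in the wrist view. I'll pinch at 35 N.

```bash
python3 -m crank '[[[0,0,0,0],[0,0,0,0],[0,0,0,0],[0,0,0,0],[0,0,0,0],[0,0,0,0],[0,0,0,0],[0,0,0,0]]]' 10 35; python3 - <<'E'
from h import *
w=arm.camera("wrist");cv2.imwrite("pics/g_w.png",cv2.resize(w[200:400,200:440],None,fx=3,fy=3)[:,:,::-1])
s=arm.camera("scene");cv2.imwrite("pics/g_s.png",cv2.resize(s[80:180,360:450],None,fx=6,fy=6,interpolation=cv2.INTER_CUBIC)[:,:,::-1])
E
```

```text
clock: 7.12
ee_pos: [0.5383, 0.2157, 0.1804]
tcp_rot: [1.114, 1.267, -1.114]
force: [-0.2, 0.3, -0.3]
finger_gap: 0.0177
```

View pics/g_w.png

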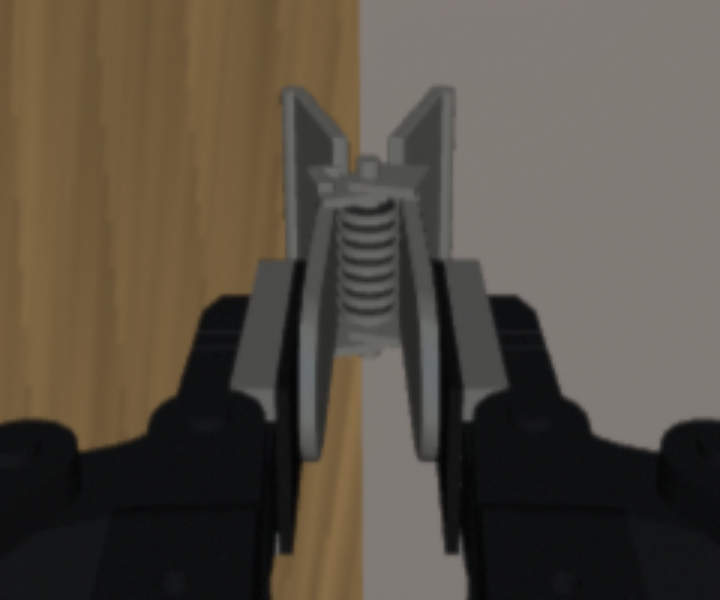

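View pics/g_s.png

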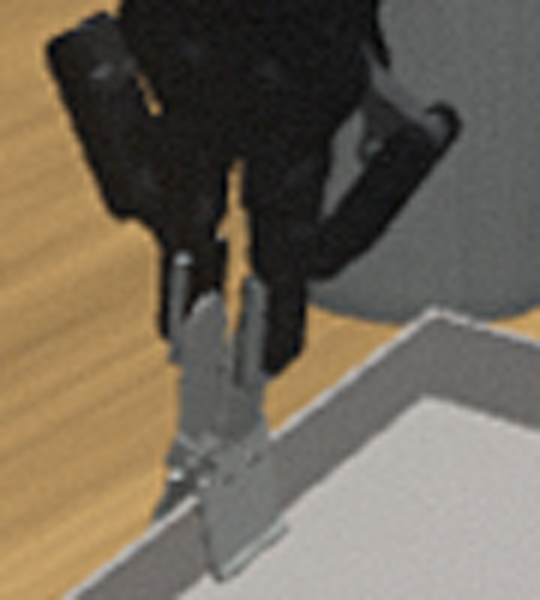

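Pinched: the gap is 17.7 mm and the jaws are fully spread, symmetric about the rim. Now I'll lift gently by 100 mm and check.

```bash
python3 -m crank '[[[-0.1,0,0,0],[-0.25,0,0,0],[-0.35,0,0,0],[-0.4,0,0,0],[-0.4,0,0,0],[-0.3,0,0,0],[-0.2,0,0,0],[0,0,0,0],[0,0,0,0]]]'; python3 - <<'E'
from h import *
np.set_printoptions(precision=4,suppress=True)
w=arm.camera("wrist");cv2.imwrite("pics/i_w.png",w[:,:,::-1])
s=arm.state();Rm=R.from_rotvec(s["tcp_rot"]).as_matrix();print(s["ee_pos"],Rm)
d=np.array([.569,-.2046,s["ee_pos"][2]])-s["ee_pos"];print(Rm.T@d/.05)
E
```

```text
clock: 8.35
ee_pos: [0.538, 0.2156, 0.2797]
tcp_rot: [1.114, 1.267, -1.115]
force: [-0.0, 1.0, -1.2]
finger_gap: 0.0176
[0.538  0.2156 0.2796] [[-0.0013  0.9918  0.1276]
 [-0.0006  0.1276 -0.9918]
 [-1.     -0.0014  0.0004]]
[ 0.0042 -0.4568  8.4136]
```

View pics/i_w.png

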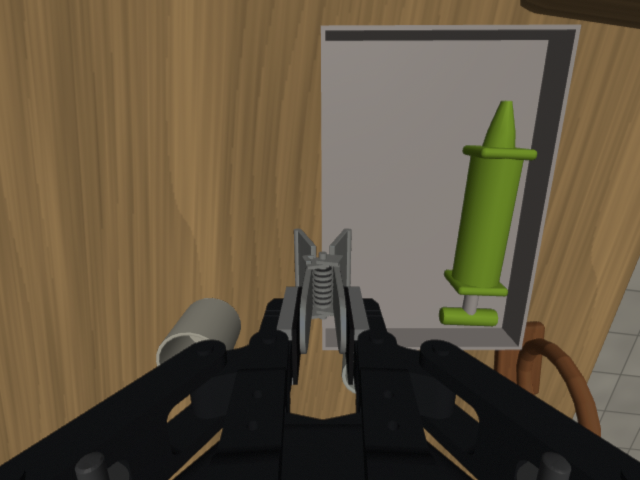

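```bash
python3 -m crank '[[[0,-0.024,0.15,0],[0,-0.024,0.3,0],[0,-0.024,0.5,0],[0,-0.024,0.5,0],[0,-0.024,0.5,0],[0,-0.024,0.5,0],[0,-0.024,0.5,0],[0,-0.024,0.5,0],[0,-0.024,0.5,0],[0,-0.024,0.5,0],[0,-0.024,0.5,0],[0,-0.024,0.5,0],[0,-0.024,0.5,0],[0,-0.024,0.5,0],[0,-0.024,0.5,0],[0,-0.024,0.5,0],[0,-0.024,0.45,0],[0,-0.024,0.3,0],[0,-0.024,0.2,0]]]';python3 -m crank '[[[0,0,0,-0.06],[0,0,0,-0.066],[0,0,0,0],[0,0,0,0],[0,0,0,0]]]'; python3 - <<'E'
from h import *
np.set_printoptions(precision=4,suppress=True)
s=arm.state();P=arm.camera_params("wrist");np.savez("jw.npz",**P)
for n in("wrist","top","scene"): cv2.imwrite(f"pics/j_{n}.png",arm.camera(n)[:,:,::-1])
Rm=R.from_rotvec(s["tcp_rot"]).as_matrix();print(s["ee_pos"],Rm)
print(proj(0,[[.5565,-.1565,.125],[.5817,-.2526,.125],[.569,-.2046,.125]],P))
E
```

```text
clock: 10.78
ee_pos: [0.5689, -0.205, 0.2803]
tcp_rot: [1.115, 1.267, -1.115]
force: [0.5, 0.5, -1.1]
finger_gap: 0.0178
clock: 11.4
ee_pos: [0.5693, -0.2037, 0.2804]
tcp_rot: [1.02, 1.319, -1.021]
force: [0.4, 0.2, 0.3]
finger_gap: 0.0181
[ 0.5693 -0.2037  0.2804] [[-0.      0.9681  0.2507]
 [-0.      0.2507 -0.9681]
 [-1.     -0.     -0.    ]]
[[321.8393 160.4584]
 [322.2057 270.5701]
 [321.9065 218.0821]]
```

View pics/j_wrist.png

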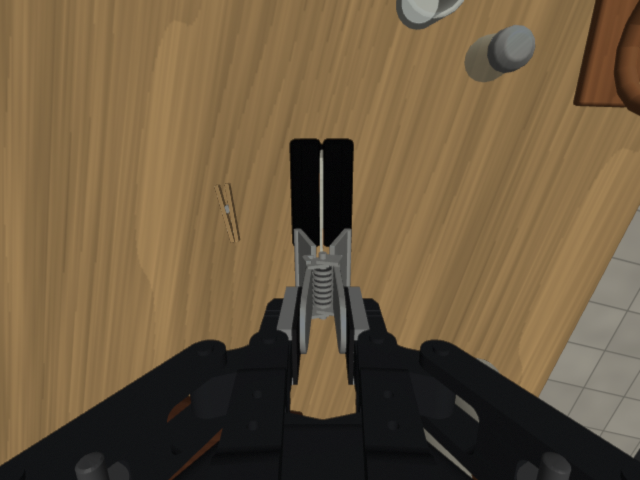

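View pics/j_scene.png

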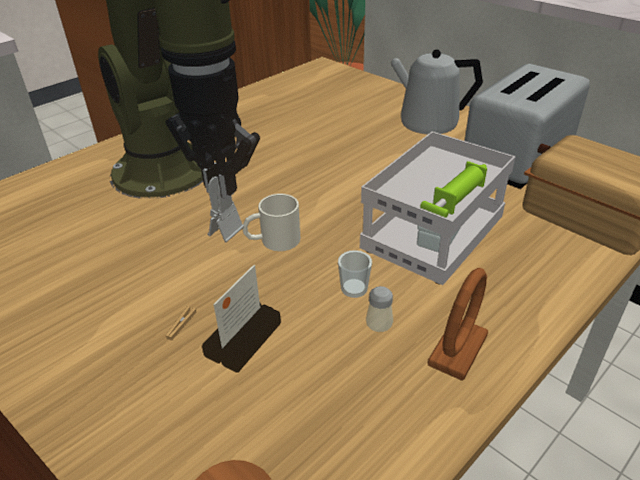

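```bash
python3 - <<'E'
from h import *
P=dict(np.load("jw.npz"));im=cv2.imread("pics/j_wrist.png")
yw=np.radians(14.6);cx=np.array([np.cos(yw),np.sin(yw),0]);cy=np.array([-np.sin(yw),np.cos(yw),0]);c=np.array([.569,-.2046,0])
pts=[c+cy*.05+[0,0,.125],c+cy*.05+[0,0,.035]]+[c+cx*sx*.035+cy*.062+[0,0,.035] for sx in(-1,1)]
uv=proj(0,pts,P);print(uv)
x,y,s=270,120,6;k=cv2.resize(im[y:y+100+40,x:x+110],None,fx=s,fy=s,interpolation=cv2.INTER_CUBIC)
k=k[:600]
k=cv2.convertScaleAbs(k,alpha=1.6,beta=10)
for u in uv: cv2.drawMarker(k,tuple(int(round(v)) for v in (u-[x,y]+.5)*s),(0,0,255),1,12)
cv2.imwrite("pics/j2.png",k)
E
```

```text
[[321.80506101 160.09083735]
 [321.89349466 152.68166026]
 [289.059469   141.1899203 ]
 [354.68579812 141.1079736 ]]
```

View pics/j2.png

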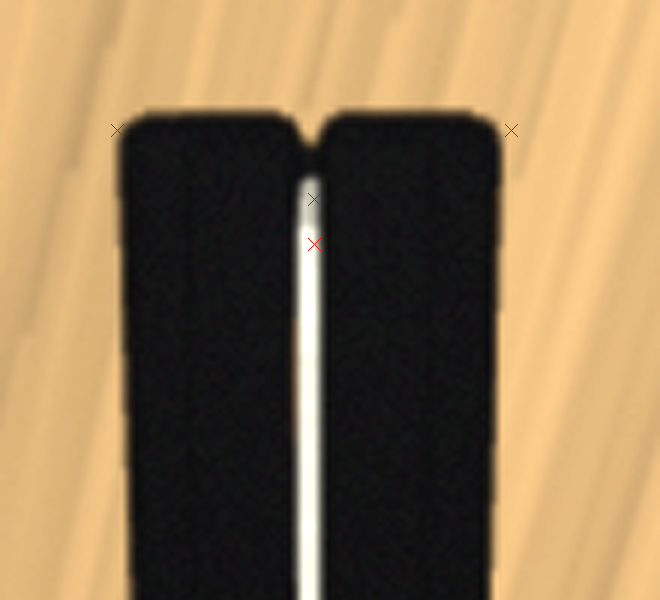

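The card edge is square to the tool and the middle is on target, with the card about 0.5 mm toward −y of the tool's centre line. I'll descend to just above the edge and look.

```bash
python3 -m crank '[[[0.15,-0.01,0,0],[0.3,0,0,0],[0.35,0,0,0],[0.35,0,0,0],[0.3,0,0,0],[0.2,0,0,0],[0.1,0,0,0],[0,0,0,0],[0,0,0,0]]]'; python3 - <<'E'
from h import *
for n in("wrist","top","scene"):
    im=arm.camera(n)[:,:,::-1]; cv2.imwrite(f"pics/k_{n}.png",im)
s=cv2.imread("pics/k_scene.png");cv2.imwrite("pics/k_s2.png",cv2.resize(s[190:340,180:300],None,fx=4,fy=4,interpolation=cv2.INTER_CUBIC))
w=cv2.imread("pics/k_wrist.png");cv2.imwrite("pics/k_w2.png",cv2.resize(w[110:330,230:420],None,fx=3,fy=2.7,interpolation=cv2.INTER_CUBIC))
E
```

```text
clock: 12.68
ee_pos: [0.5692, -0.2041, 0.1934]
tcp_rot: [1.02, 1.318, -1.02]
force: [0.2, 0.0, -0.0]
finger_gap: 0.0178
```

View pics/k_s2.png

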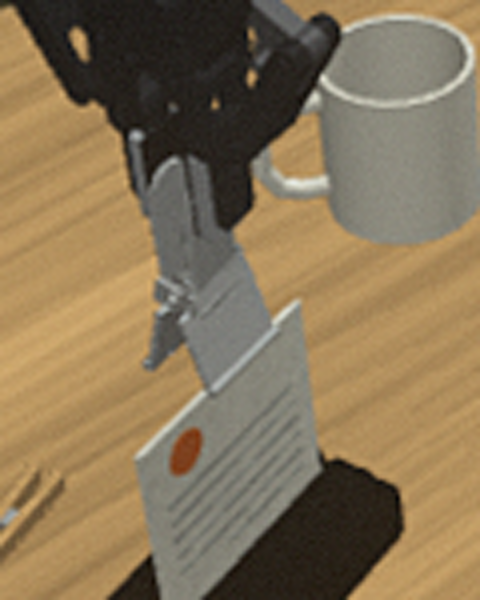

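View pics/k_w2.png

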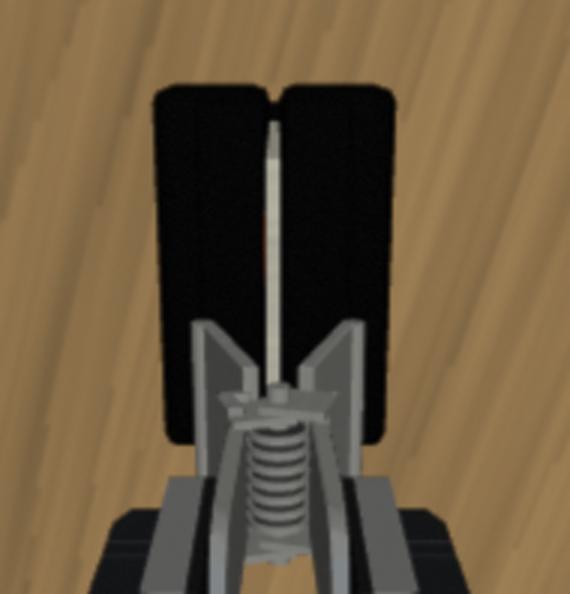

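```bash
python3 - <<'E'
from h import *
np.set_printoptions(precision=1,suppress=True)
s=arm.state();Rm=R.from_rotvec(s["tcp_rot"]).as_matrix();p=s["ee_pos"]
for n,yy in(("a",-1),("b",1)):
  for z in(.044,.048,.052):
    q=proj("scene",[p+Rm@np.array([z,yy*.0125,sz*.02]) for sz in(-1,1)]);print(n,z,((q-[180,190])*4).tolist())
for n,yy in(("a",-1),("b",1)):
    q=proj("wrist",[p+Rm@np.array([.046,yy*.0125,sz*.02]) for sz in(-1,1)]);print(n,q)
E
```

```text
a 0.044 [[221.37673303068584, 284.69525740226436], [154.80905480179183, 346.643139726596]]
a 0.048 [[222.58599755148725, 292.72960055171416], [156.2565790876887, 354.7540038648044]]
a 0.052 [[223.78828424571918, 300.71758308102585], [157.6954795571528, 362.81654646248967]]
b 0.044 [[274.79225010303514, 305.82687370314443], [209.13812107533317, 369.2677754873157]]
b 0.048 [[275.8600048593686, 313.89871141124263], [210.43974954272107, 377.4138307944272]]
b 0.052 [[276.9215223434252, 321.9233976088817], [211.7335245877032, 385.510736582399]]
a [[300.8 229. ]
 [302.  292.7]]
b [[344.6 229. ]
 [343.4 292.7]]
```

The tips stand about 15 mm above the edge, one on each side of the card in both views. The clip is about 0.7 mm off-centre in tool y. I'll trim that and lower the last 30 mm slowly.

```bash
python3 -m crank '[[[0.05,-0.01,0,0],[0.1,0,0,0],[0.1,0,0,0],[0.1,0,0,0],[0.1,0,0,0],[0.1,0,0,0],[0.05,0,0,0],[0,0,0,0],[0,0,0,0]]]'; python3 - <<'E'
from h import *
for n in("wrist","top","scene"):
    im=arm.camera(n)[:,:,::-1]; cv2.imwrite(f"pics/l_{n}.png",im)
s=cv2.imread("pics/l_scene.png");cv2.imwrite("pics/l_s2.png",cv2.resize(s[190:340,180:300],None,fx=4,fy=4,interpolation=cv2.INTER_CUBIC))
w=cv2.imread("pics/l_wrist.png");cv2.imwrite("pics/l_w2.png",cv2.resize(w[110:330,230:420],None,fx=3,fy=2.7,interpolation=cv2.INTER_CUBIC))
w=cv2.imread("pics/l_top.png");cv2.imwrite("pics/l_t2.png",cv2.resize(w[200:300,340:460],None,fx=5,fy=5,interpolation=cv2.INTER_CUBIC))
E
```

```text
clock: 13.95
ee_pos: [0.5685, -0.2041, 0.1631]
tcp_rot: [1.02, 1.318, -1.02]
force: [-0.2, 0.2, -0.1]
finger_gap: 0.0178
```

View pics/l_s2.png

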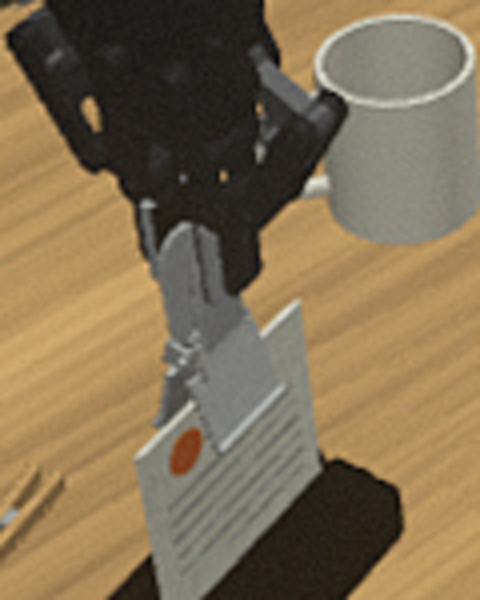

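View pics/l_w2.png

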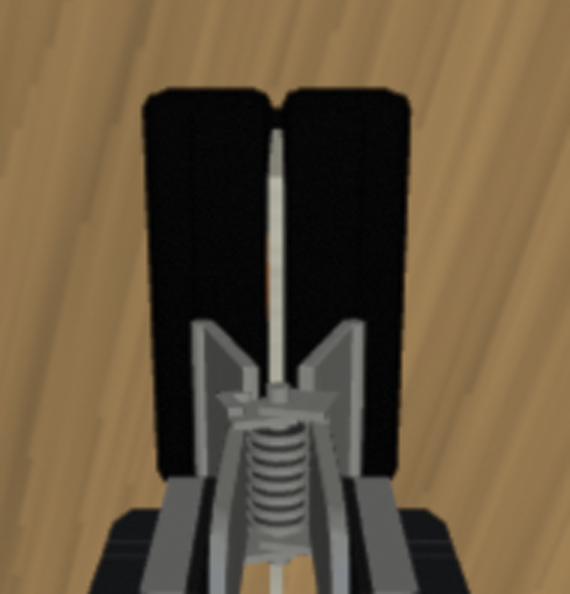

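View pics/l_t2.png

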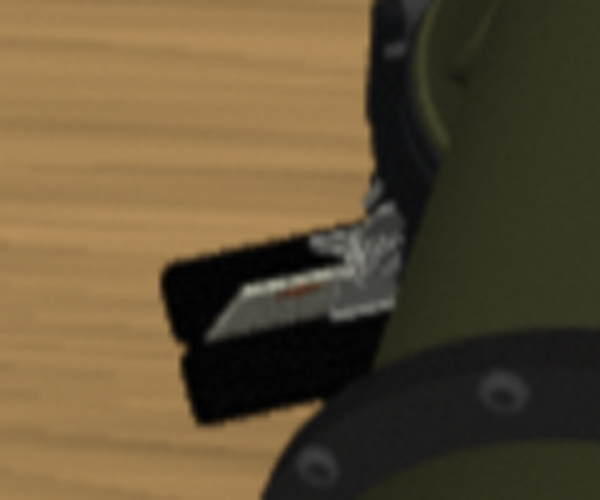

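```bash
python3 - <<'E'
from h import *
np.set_printoptions(precision=4,suppress=True)
t=lambda l:np.array(l)/4+[180,190]
yw=np.radians(14.6);cx=np.array([np.cos(yw),np.sin(yw),0]);cy=np.array([-np.sin(yw),np.cos(yw),0])
c=onplane("scene",t([(298,302),(137,459)]),.125);m=c.mean(0);print(c,m)
for z in (.106,.110,.114):
    j=onplane("scene",t([(285,387),(222,450)]),z);print(z,[( (q-m)@cx*1e3,(q-m)@cy*1e3) for q in j])
a=cv2.imread("pics/a_scene.png").astype(int)-cv2.imread("pics/l_scene.png");a=np.abs(a).max(2)>25
a[:, :]=a; print("changed cols/rows in votive/mug/peg/holder regions",a[250:310,335:400].sum(),a[195:250,245:300].sum(),a[300:340,160:198].sum(),a[330:370,205:280].sum(),a[165:290,362:515].sum())
E
```

```text
[[ 0.5573 -0.1576  0.125 ]
 [ 0.5821 -0.2535  0.125 ]] [ 0.5697 -0.2055  0.125 ]
0.106 [(np.float64(10.674524402919598), np.float64(23.22929467106437)), (np.float64(10.37665145617981), np.float64(-16.36261302217877))]
0.11 [(np.float64(13.549178350014147), np.float64(19.935601910506755)), (np.float64(13.253322272281864), np.float64(-19.38823279238045))]
0.114 [(np.float64(16.4238322971086), np.float64(16.641909149949225)), (np.float64(16.129993088383934), np.float64(-22.41385256258208))]
changed cols/rows in votive/mug/peg/holder regions 0 591 0 0 36
```

```bash
python3 - <<'E'
from plant import arm
s=arm.state();print(s["clock"],s["force"],s["finger_gap"]);print(arm.close_job())
E
```

```text
14.1 [ 0.34297701 -0.31972565 -0.40902026] 0.017786972465308876
the job is handed in; nothing more can be done
None
```

I pinched the clip open on the tray rim at 35 N, lifted it off and brought it down over the recipe card. I handed the job in at 14.1 s with the clip still held wide open there.

**Last checks**
- **Depth and position:** the jaw tips are about 15 mm below the card's top edge. The clip is within about 1 mm of the middle of the edge and square to the card, with a jaw on either side. The tray-side jaw tip stands about 13 mm from the card's mid-plane.
- **Contact and grip:** the force reading was about 0.5 N, which is sensor noise, so I saw no contact. The finger gap held at 17.8 mm with the jaws fully open.
- **Other things on the shelf:** comparing the scene camera's first and last pictures shows no change at the holder, votive, shaker and peg, and almost none (36 pixels) at the trays. The pixels that did change near the mug are where the gripper and arm now cover it; the mug itself looks unmoved.

**Disagreements**
- **Fingertips:** the pictures put the fingertips about 33 mm farther back than the stated tool offset, so I followed the pictures when setting the grasp height.
- **Clip height in the grip:** after lifting, the jaw tips were about 6–8 mm lower than I had predicted. I set the final height from the pictures to allow for this.

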